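Close the bench caliper on a stopwatch case

TASK

Pull the bench caliper's lock bolt out to free the sliding jaw, then slide the jaw shut on the stopwatch case until the case presses on the anvil and the dial's needle stands inside the dark band. Don't squeeze the case hard, leave the other things on the bench where they are, and let go with the bolt still out and the needle staying in the band.

Things in the scene. Friction and masses are not known exactly. Their poses are not given: they have to be found in the camera images.
- gauge: Bench caliper fixed to the bench: aluminium bed 110 (x) by 340 (y) mm, 20 high, plus a shelf (to x = 155, at y = 97) carrying the lock bolt. Origin: centre of the bed's underside; z up; yaw varies. Along y: dial (74 wide, top 55 high) at the -y end, sensing anvil, stopwatch case lying on the bed, sliding jaw at the +y end.
- moving_jaw: Steel jaw, face 60 mm wide looking to the gauge's -y, with an upright dark grip block on top, 36 (x) by 24 (y), 46 to 100 above the bench. Origin: foot of the face, 20 above the bench. Slides along gauge y: parked near +75, closes to -y, up to 85; friction 9 N, stays where left. A fork on its +x side straddles the lock bolt: under 10 mm of play until the bolt is pulled.
- jaw_grip (a point): Point in the middle of the sliding jaw's grip block, 85 mm above the bench (15 mm below the block's top); it lies 27 mm behind (+y of) the jaw face.
- lock_bolt (a joint): How far the lock bolt is pulled out, m: 0 = fully in (jaw locked), 0.032 = fully out. It slides straight along the gauge's +x, with about 3 N of friction, and stays where it is left. Its tip leaves the fork at 0.020.
- bolt_knob (a point): Point on the axis of the lock bolt's upright round knob, 66 mm above the bench; steel, 22 mm diameter, top 78 mm above the bench. It moves with the bolt; pushed in it is at gauge x = 100, y = 97 mm. The bolt's guide bridge, 47 mm high, is 22 mm from the knob's axis towards -x.
- watch_case: Round steel stopwatch case with white face, 66 mm diameter, 18 mm thick, about 0.16 kg, loose, lying flat on the gauge's bed between the anvil and the sliding jaw, its crown (12 mm long) pointing roughly to the gauge's +x. Origin: centre of its underside, 20 mm above the bench.
- anvil (a joint): How far the sensing anvil is pressed in, m: 0 = untouched (face at gauge y = -55 mm), 0.010 = its stop. It moves along the gauge's -y on a spring: 0.8 N preload and 0.8 N per mm. The dial's needle turns with it: the dark band on the dial is 0.002 to 0.007.
- anvil_face (a point): Middle of the sensing anvil's flat face (60 mm wide, bed to 51 mm above the bench), 30 mm above the bench; the face looks to the gauge's +y.
- dial (a point): Centre of the dial's white face, 53 mm above the bench, gauge x = 0, y = -130 mm. It has a tick for every mm of anvil travel and a dark band drawn as an arc of radius 20 mm.
- needle_tip (a point): Tip of the dial's black needle, 28 mm from the dial's centre. At rest it points to the gauge's -y; it turns clockwise seen from above (towards the gauge's -x), 0.25 rad per mm of anvil travel: dark band from 0.5 to 1.75 rad.
- spare_case: Smaller round stopwatch case, 50 mm across, 14 mm thick, steel with white face; a bystander. Origin: centre of its underside.
- loupe: Black eye loupe standing upright, 46 mm tall, 44 mm across; a bystander. Origin: centre of its underside.
- movement_holder: Small aluminium two-bar clamp, 70 x 72 x 24 mm; a bystander. Origin: centre of its underside.
- mallet: Small mallet lying flat, brass head 62 mm, wooden handle, 190 mm long; a bystander. Origin: centre of its underside.
- screwdriver: Screwdriver lying flat, 150 mm long; a bystander. Origin: centre of its underside.
- tweezers: Steel tweezers lying flat, 125 mm long; a bystander. Origin: centre of its underside.

How it is judged:
By the outcome, as a careful person would: the job done as asked, in the order asked, and still so for the second after the job is handed in, with the robot touching nothing.
It also fails if it takes over 48 s, if anything falls off the work surface, if the arm or the gripper's body presses on something with over 40 N, if the wrist force passes 120 N, or if a joint passes its speed limit or range.

ROBOT

A 6-joint arm with a two-finger parallel gripper is mounted at the origin on the work surface. World frame = base frame: x ahead of the robot, y to its left, z up, the work surface at z = 0. Lengths are in mm, angles in degrees, forces in N, time in s.
With the tool pointing down it reaches from about 350 to 850 mm from the base axis. Payload 8.1 kg.
Tool frame: the origin (TCP) lies midway between the tips of the shut fingers; the grasp point (between the pads) lies 19 mm behind it; z points along the fingers, y is the line along which they close (so a half turn about z gives the same grasp; the last joint's range is limited). The gripper opens to 85 mm and grips with 20 to 120 N. Pads are 22 mm wide; open, the fingers measure 114 mm over their backs; the gripper's body (76 mm by 85 mm) begins 54 mm behind the grasp point. The pads swing forward as they close: fully open they stand 13 mm farther back than shut.
Start: joints at [-76.112, 7.471, 85.268, -0, 87.261, -4.893], TCP at [193.197, -568.05, 231.292] pointing down, gripper open.
Joint ranges: [-169.43, 169.43], [-51.17, 129.36], [1.28, 143.12], [-76.62, 256.62], [0, 156.53], [-152.29, 152.29]. Speed limits (degrees/s): [136.94, 136.94, 159.86, 180, 180, 180].

INTERFACE

Orientations are given as [roll, pitch, yaw] about the fixed x, y, z axes, in that order (R = Rz(yaw) Ry(pitch) Rx(roll)).
In Python, from bench import r, optics, status, hand_in gives the robot as it stands (r), with the cameras (optics), the job as plain functions and the readings (status).
- The arm moves only by the tool send_path, called after "Request:" as a command line: name --argument value ..., lists and objects as JSON in quotes. Schema: {"type":"object","properties":{"moves":{"type":"array","items":{"type":"array","items":{"type":"array","items":{"type":"number"},"minItems":7,"maxItems":7},"minItems":1,"maxItems":8},"minItems":1,"maxItems":1},"force":{"type":"number"},"only":{"type":"string"},"quiet":{"type":"boolean"},"lines":{"type":"string"}},"required":["moves"],"additionalProperties":false}. moves is a list that holds a single list of rows (three levels of brackets), with 1 to 8 rows, each of 7 numbers: a rotation vector rx, ry, rz in fractions of the full range, 1 being 120 degrees, then dx, dy, dz in a scale on which 1.0 is 400 mm, then the finger opening in mm; each row is the pose to reach, as a shift and turn from the pose commanded when the call began, along the tool's axes at that moment; what a row does not reach only later rows make up. A row lasts 1/8 s, in which the tool goes at most 62.5 mm and 10.7 degrees, less where a joint would pass 70% of its speed; a pose out of reach is approached as far as the arm can. The fingers move at their own pace and stop on an object; force is the grip in N (left out, the last holds). Time passes only in rows, so rows that do not move let the fingers close. The tool returns the time, the measured TCP pose, the force, the opening and the grip force at its end. only (a regular expression) keeps the lines of the reply that match it, lines (a string "A,B") keeps lines A to B, and quiet returns only ok. No shift or turn number may pass 1 either way. Input that does not fit is refused with a message, and nothing moves.
- status.sense(): the state, without advancing time (a new reading comes with each control period).
- optics.snapshot(name): name is "scene" or "side" or "wrist"; returns a dict with "pixels" (480x640x3 uint8, blue, green, red), "fx", "fy", "cx", "cy" (pixels), "D" ([k1, k2, p1, p2, k3] as OpenCV has them; the pictures are not rectified), "pose" (4x4, takes a point from camera to world coordinates). Camera axes: x right, y up, looking along -z (the intrinsics and any distortion apply to the point x, -y, -z); pixel columns grow to the right and rows downward; lengths in mm; the calibration is good to about 2 mm. A picture is of the moment at which its call begins. There is no depth.
- hand_in(): hands the job in; it is judged then, once.
The state is a dict: "time": time; "joint_pos": joint angles; "qd": joint speeds; "joint_efforts": joint torques, N m; "tool_pos": TCP position; "tcp_rot": TCP orientation; "ft_force": force on the tool from outside, world axes, zero at the start; "wrist_torque": the same for the moment, N m; "finger_gap": finger opening in mm; "grip_force": force on a finger pad.
Only numpy, scipy, OpenCV 4.12 (cv2) and the standard library are available. Lean on these libraries where they do the work, as an engineer would, in place of code of your own. Each camera call takes 0.05 s, during which the arm holds its last target. There are 200 camera calls.

## Working session

There is one attempt and no reset: what is moved stays moved. The work goes in short steps, Python scripts to look and compute and a tool call to move; the robot and the scene stay as the last step left them, time stands still between calls to the robot, and variables do not carry over. Pictures are saved under pics/ and viewed, at most 10 in all, crops included, and the job is handed in when it is done.

```bash
ls; mkdir -p pics
```

Run:
```python
from bench import r, optics, status, hand_in
import cv2,pickle
for n in("scene","side"):
    s=optics.snapshot(n); cv2.imwrite(f"pics/{n}0.png",s["pixels"]); pickle.dump(s,open(f"pics/{n}0.pkl","wb"))
    print(n,s["pose"].round(2).tolist(),s["fx"],s["D"])
print(status.sense())
```

```text
bench.py
pics
scene [[-0.23, -0.78, 0.58, 1056.57], [0.97, -0.18, 0.13, 110.4], [0.01, 0.6, 0.8, 761.3], [0.0, 0.0, 0.0, 1.0]] 492.4056244360578 [0.00738422 0.         0.         0.         0.        ]
side [[0.99, 0.09, -0.1, 446.85], [-0.14, 0.68, -0.72, -815.22], [0.01, 0.73, 0.69, 844.41], [0.0, 0.0, 0.0, 1.0]] 572.3754474608877 [0.01914869 0.         0.         0.         0.        ]
{'time': 0.1, 'joint_pos': array([-7.61139307e+01,  7.51148144e+00,  8.53241983e+01,  1.15535815e-04,
        8.72626914e+01, -4.89371275e+00]), 'qd': array([ 0.05722942, -0.02917924, -0.1931751 , -0.06581799,  0.02690806,
       -0.0481694 ]), 'joint_efforts': array([ 1.61785847e-03, -5.70954108e+01, -5.01940084e+01, -1.38948299e-04,
        8.13876599e-03,  4.11422900e-05]), 'tool_pos': array([ 193.05141195, -567.55522019,  230.33093836]), 'tcp_rot': array([-1.79901997e+02, -8.50676827e-03,  1.87797691e+01]), 'ft_force': array([ 0.06384057, -0.12168153, -0.21302219]), 'wrist_torque': array([ 0.00453607,  0.00078107, -0.03136682]), 'grip_force': 0.0, 'finger_gap': 85.4690913990186}
```

View pics/scene0.png

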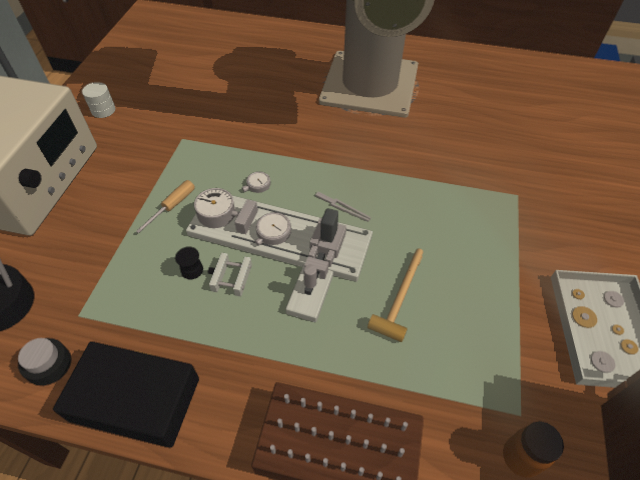

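View pics/side0.png

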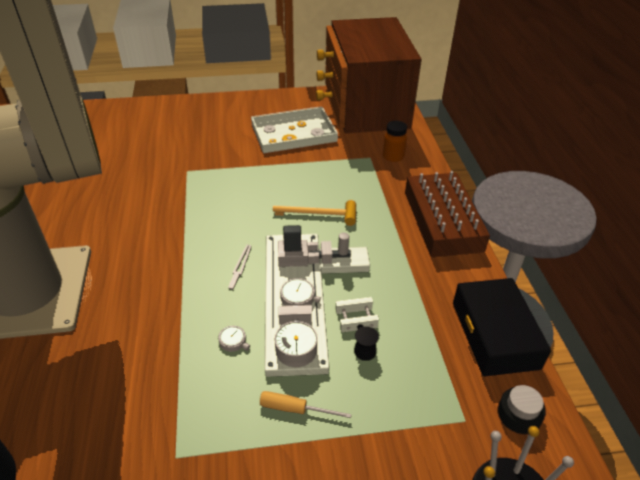

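Scene view: dial at (214,207), case (273,228), grip block (329,224), bolt knob (310,270). Side view: block (292,238), knob (343,243), dial (296,342). Gauge yaw is small, and its +x points away from the robot. Next I'll zoom in.

Run:
```python
import cv2
a=cv2.imread("pics/scene0.png")[180:330,180:380]; cv2.imwrite("pics/c1.png",cv2.resize(a,None,fx=4,fy=4,interpolation=cv2.INTER_CUBIC))
b=cv2.imread("pics/side0.png")[225:380,250:390]; cv2.imwrite("pics/c2.png",cv2.resize(b,None,fx=3.8,fy=3.8,interpolation=cv2.INTER_CUBIC))
```

```text
(no output)
```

View pics/c1.png

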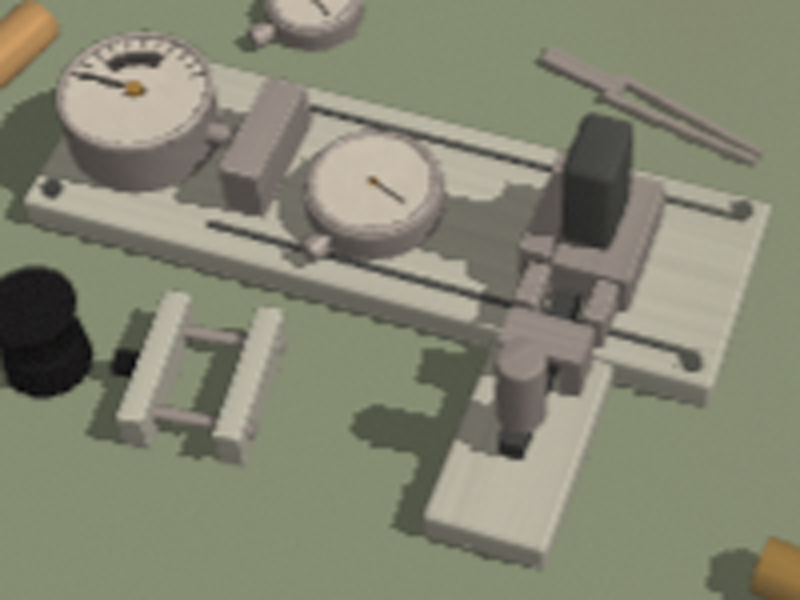

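View pics/c2.png

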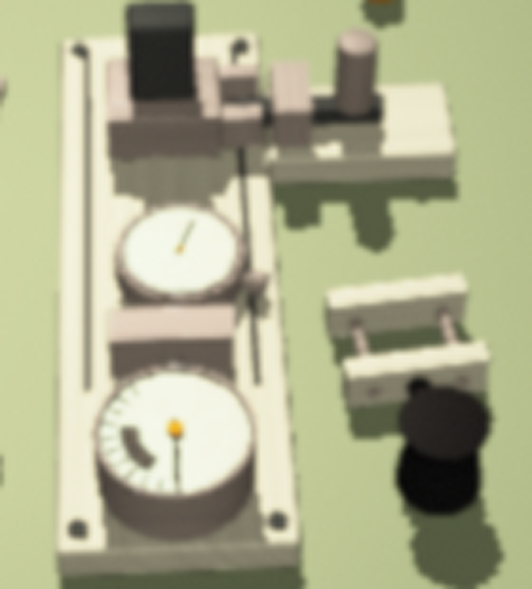

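Zoomed crops. Scene: dial hub (135,88), case centre (373,182), knob top (521,355), block top ~(601,128), bed corners (28,203), (708,390), (770,207). Side: dial hub (176,428), knob top (357,42), block top (161,13), case (180,249). The needle is at rest. Triangulating these.

Create h.py:
```python
import numpy as np,cv2,pickle
def ray(s,uv):
    K=np.array([[s["fx"],0,s["cx"]],[0,s["fy"],s["cy"]],[0,0,1]])
    p=cv2.undistortPoints(np.array([[uv]],float),K,np.array(s["D"],float))[0,0]
    T=s["pose"]; return T[:3,3],T[:3,:3]@np.array([p[0],-p[1],-1])
def onz(s,uv,z):
    o,d=ray(s,uv); return o+d*(z-o[2])/d[2]
def tri(a,ua,b,ub):
    A=np.zeros((3,3));y=np.zeros(3)
    for o,d in(ray(a,ua),ray(b,ub)):
        d=d/np.linalg.norm(d);P=np.eye(3)-np.outer(d,d);A+=P;y+=P@o
    return np.linalg.solve(A,y)
```

Run:
```python
from h import *
np.set_printoptions(precision=1,suppress=True)
a,b=[pickle.load(open(f"pics/{n}0.pkl","rb")) for n in("scene","side")]
c1=lambda x,y:((x+.5)/4+179.5,(y+.5)/4+179.5)
c2=lambda x,y:((x+.5)/3.8+249.5,(y+.5)/3.8+224.5)
G={"dial":((135,88),(176,428),53,(0,-130)),"case":((373,182),(180,249),38,None),"knob":((521,355),(357,42),78,(100,97)),
"block":((601,128),(161,13),100,None),"c-+":((28,203),(298,545),20,(55,-170)),"c++":((708,390),(258,35),20,(55,170)),"c+-":((770,207),(65,40),20,(-55,170)),"c--":(None,(62,550),20,(-55,-170)),
"sh":((428,515),(453,158),20,None),"sh2":((542,553),(446,88),20,None)}
S=[];D=[]
for k,(p,q,z,g) in G.items():
    zs=[onz(s,c(*u),z) for s,c,u in((a,c1,p),(b,c2,q)) if u]
    t=tri(a,c1(*p),b,c2(*q)) if p else None
    print(k,zs,t)
    if g:
        S.append(g);D.append(np.mean(zs,0)[:2])
S=np.array(S,float);D=np.array(D)
M,_=cv2.estimateAffinePartial2D(S,D,ransacReprojThreshold=20)
U,_,V=np.linalg.svd((D-D.mean(0)).T@(S-S.mean(0)));R=U@V;t=D.mean(0)-R@S.mean(0)
print("scale",np.hypot(*M[:,0]),"yaw",np.degrees(np.arctan2(R[1,0],R[0,0])),t,"res",D-(S@R.T+t))
for k in("case","block","knob"):
    p,q,z,_=G[k];m=np.mean([onz(a,c1(*p),z),onz(b,c2(*q),z)],0)[:2];print(k,"gauge",R.T@(m-t))
for g in((100,97),(132,97),(0,102)):print(g,R@np.array(g)+t)
```

```text
dial [array([ 502.4, -219.7,   53. ]), array([ 504.4, -217.6,   53. ])] [ 504.1 -218.9   54.9]
case [array([519.9, -98.4,  38. ]), array([519.9, -97.6,  38. ])] [520.  -98.1  38.4]
knob [array([623.2,  -1.7,  78. ]), array([624. ,  -2.3,  78. ])] [623.6  -1.9  78. ]
block [array([514.2,   8. , 100. ]), array([523.2,   8.7, 100. ])] [520.9   7.3 104.1]
c-+ [array([ 556.3, -259.1,   20. ]), array([ 553.5, -264.1,   20. ])] [ 553.8 -261.2   15.9]
c++ [array([585.4,  73.9,  20. ]), array([583.3,  72. ,  20. ])] [583.8  73.9  18. ]
c+- [array([477.9,  84.1,  20. ]), array([475.9,  81.7,  20. ])] [476.   84.   17.8]
c-- [array([ 448.7, -252.9,   20. ])] None
sh [array([674.1, -30.5,  20. ]), array([672. , -36.4,  20. ])] [672.6 -31.7  15.7]
sh2 [array([680.5,  20.7,  20. ]), array([679.2,  16.5,  20. ])] [679.6  20.   17. ]
scale 0.9898672181175356 yaw -4.993337992993906 [515.8 -89.6] res [[-1.2  0.5]
 [-0.3 -0.3]
 [-1.   2.1]
 [-1.1 -2. ]
 [ 1.  -1.6]
 [ 2.5  1.3]]
case gauge [ 4.8 -7.9]
block gauge [-5.6 97.8]
knob gauge [99.7 96.6]
(100, 97) [623.9  -1.7]
(132, 97) [655.8  -4.5]
(0, 102) [524.7  12. ]
```

Gauge yaw is -5°, with scene and side agreeing and residuals of 2 mm or less. Knob is at (624,-2), its triangulated height 78.0 matches the given value, and the jaw grip is near (523,9). I'll carry the tool over the knob.

Careful with the scale: shifts go in shares of 400 mm and turns go in shares of 120 degrees. That gives: 393 mm / 400 = 0.9825, 344 mm / 400 = 0.86, 23.8 degrees / 120 = 0.1983.

Request:
send_path --moves '[[[0,0,0.025,0.1225,-0.0825,0.0125,60],[0,0,0.05,0.245,-0.165,0.025,60],[0,0,0.075,0.3675,-0.2475,0.0375,60],[0,0,0.1,0.4925,-0.33,0.05,60],[0,0,0.125,0.615,-0.415,0.0625,60],[0,0,0.15,0.7375,-0.4975,0.075,60],[0,0,0.175,0.86,-0.58,0.0875,60],[0,0,0.1983,0.9825,-0.6625,0.1,60]]]' --force 25

```text
time: 1.1
tool_pos: [480.7, -188.8, 190.9]
tcp_rot: [180.0, 0.0, -5.1]
ft_force: [0.3, -1.2, -0.1]
finger_gap: 59.6
grip_force: 0.0
```

Run:
```python
from bench import r, optics, status, hand_in
import numpy as np
from scipy.spatial.transform import Rotation as R
s=status.sense();m=R.from_euler('xyz',s['tcp_rot'],degrees=True).as_matrix()
print(m.T@(np.array([623.9,-1.7,150])-s['tool_pos']),s['joint_pos'].round(1))
```

```text
[ 125.97700799 -199.15714388   40.89364067] [-27.1  -4.3 101.5  -0.   82.8  68. ]
```

To row units: -201 mm / 400 = -0.5025, -190 mm / 400 = -0.475.

Request:
send_path --moves '[[[0,0,0,0.075,-0.12,0.025,60],[0,0,0,0.15,-0.24,0.05,60],[0,0,0,0.225,-0.36,0.075,60],[0,0,0,0.3,-0.475,0.1025,60],[0,0,0,0.3175,-0.5025,0.1025,60],[0,0,0,0.3175,-0.5025,0.1025,60],[0,0,0,0.3175,-0.5025,0.1025,60]]]'

```text
time: 1.98
tool_pos: [623.6, -2.7, 150.6]
tcp_rot: [180.0, -0.0, -5.1]
ft_force: [-0.8, 0.6, 0.8]
finger_gap: 60.0
grip_force: 0.0
```

Run:
```python
from bench import r, optics, status, hand_in
import cv2,pickle
for n in("wrist",):
    s=optics.snapshot(n); cv2.imwrite(f"pics/{n}1.png",s["pixels"]); pickle.dump(s,open(f"pics/{n}1.pkl","wb"))
```

```text
(no output)
```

View pics/wrist1.png

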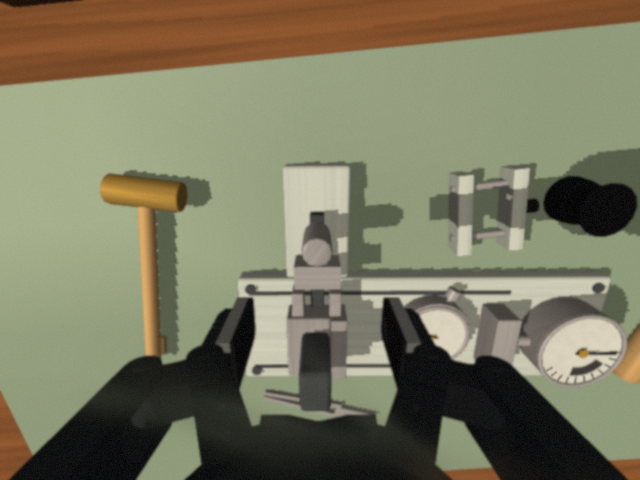

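The wrist view shows the knob top at (317,253), midway between the fingers (about 250 and 385). The bed edges look level, so the yaw is right, and nothing is under the fingers. Checking the knob position, then descending.

Run:
```python
from h import *
s=pickle.load(open("pics/wrist1.pkl","rb"));print(onz(s,(317,253),78),onz(s,(583,353),53),onz(s,(316,345),100))
```

```text
[624.98417214  -1.53919216  78.        ] [ 502.60979383 -221.50344113   53.        ] [565.56805933   4.47688839 100.        ]
```

Request:
send_path --moves '[[[0,0,0,0,-0.0025,0.0625,60],[0,0,0,0,-0.0025,0.125,60],[0,0,0,0,-0.0025,0.1875,60],[0,0,0,0,-0.0025,0.25,60],[0,0,0,0,-0.0025,0.25,60],[0,0,0,0,-0.0025,0.25,60]]]'

```text
time: 2.78
tool_pos: [624.7, -1.3, 51.7]
tcp_rot: [180.0, -0.1, -5.1]
ft_force: [0.5, 0.5, -0.4]
finger_gap: 60.2
grip_force: 0.0
```

Request:
send_path --moves '[[[0,0,0,0,0,0,15],[0,0,0,0,0,0,15],[0,0,0,0,0,0,15],[0,0,0,0,0,0,15],[0,0,0,0,0,0,15],[0,0,0,0,0,0,15]]]' --force 25

```text
time: 3.52
tool_pos: [625.0, -1.7, 51.8]
tcp_rot: [179.9, -0.1, -5.0]
ft_force: [-1.8, -5.0, 4.4]
finger_gap: 21.3
grip_force: 25.4
```

Gripped at 21.3 mm, which fits the 22 mm knob. Pulling 30 mm along tool x.

To row units: 30 mm / 400 = 0.075, 29 mm / 400 = 0.0725.

Request:
send_path --moves '[[[0,0,0,0.0125,0,0,15],[0,0,0,0.025,0,0,15],[0,0,0,0.0375,0,0,15],[0,0,0,0.05,0,0,15],[0,0,0,0.0625,0,0,15],[0,0,0,0.0725,0,0,15],[0,0,0,0.075,0,0,15],[0,0,0,0.075,0,0,15]]]'

```text
time: 4.53
tool_pos: [654.8, -4.3, 51.8]
tcp_rot: [179.9, -0.1, -5.0]
ft_force: [-2.8, -4.9, 5.3]
finger_gap: 21.1
grip_force: 25.5
```

Request:
send_path --moves '[[[0,0,0,0,0,0,60],[0,0,0,0,0,0,60],[0,0,0,0,0,0,60],[0,0,0,0,0,-0.075,60],[0,0,0,0,0,-0.175,60],[0,0,0,-0.075,0,-0.275,60],[0,0,0,-0.075,0,-0.275,60],[0,0,0,-0.075,0,-0.275,60]]]'

```text
time: 5.52
tool_pos: [624.1, -0.4, 160.0]
tcp_rot: [-180.0, -0.0, -5.0]
ft_force: [0.8, -0.1, -0.3]
finger_gap: 60.1
grip_force: 0.0
```

Run:
```python
from bench import r, optics, status, hand_in
import cv2,pickle
n="scene"
s=optics.snapshot(n); pickle.dump(s,open(f"pics/{n}2.pkl","wb"))
w=optics.snapshot("wrist");pickle.dump(w,open(f"pics/wrist2.pkl","wb"))
a=cv2.resize(s["pixels"][180:330,180:380],None,fx=2.5,fy=2.5,interpolation=cv2.INTER_CUBIC);b=cv2.resize(w["pixels"],(500,375))
import numpy as np
c=np.zeros((375,1000,3),np.uint8);c[:375,:500]=a;c[:,500:]=b
cv2.imwrite("pics/m2.png",cv2.resize(c,(800,300)))
```

```text
(no output)
```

View pics/m2.png

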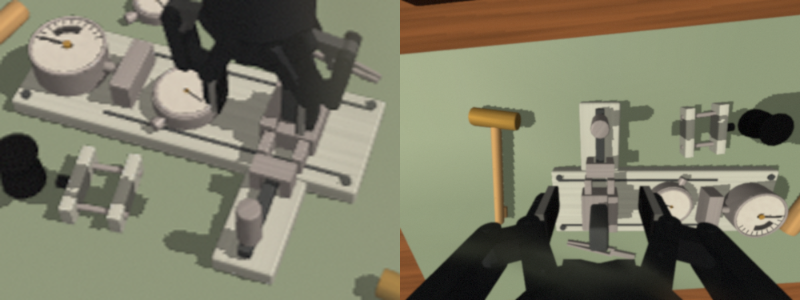

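The bolt is out: the knob stands clear of the bridge, and in the wrist view its top has moved from row 253 to about 205. The needle is still at rest. Moving to the jaw's grip block.

Run:
```python
from h import *
s=pickle.load(open("pics/wrist2.pkl","rb"));print(onz(s,(320,205),78))
```

```text
[656.76897103  -4.03946851  78.        ]
```

Request:
send_path --moves '[[[0,0,0,-0.125,0,0,60],[0,0,0,-0.25,-0.0025,0,60],[0,0,0,-0.25,-0.0025,0,60],[0,0,0,-0.25,-0.0025,0.075,60],[0,0,0,-0.25,-0.0025,0.15,60],[0,0,0,-0.25,-0.0025,0.235,60],[0,0,0,-0.25,-0.0025,0.235,60],[0,0,0,-0.25,-0.0025,0.235,60]]]'

```text
time: 6.62
tool_pos: [525.4, 9.1, 67.0]
tcp_rot: [180.0, -0.0, -5.0]
ft_force: [0.8, 0.1, 0.2]
finger_gap: 60.0
grip_force: 0.0
```

Request:
send_path --moves '[[[0,0,0,0,0,0,15],[0,0,0,0,0,0,15],[0,0,0,0,0,0,15],[0,0,0,0,0,0,15],[0,0,0,0,0,0,15],[0,0,0,0,0,0,15]]]' --force 30

```text
time: 7.38
tool_pos: [525.7, 8.9, 67.9]
tcp_rot: [180.0, -0.1, -5.0]
ft_force: [0.1, -1.5, 6.6]
finger_gap: 23.8
grip_force: 31.5
```

Gripped at 23.8 mm, matching the 24 mm block. Sliding the jaw along tool +y.

To row units: 50 mm / 400 = 0.125, 45 mm / 400 = 0.1125.

Request:
send_path --moves '[[[0,0,0,0,0.01,0,15],[0,0,0,0,0.025,0,15],[0,0,0,0,0.0425,0,15],[0,0,0,0,0.06,0,15],[0,0,0,0,0.0775,0,15],[0,0,0,0,0.095,0,15],[0,0,0,0,0.1125,0,15],[0,0,0,0,0.125,0,15]]]'

```text
time: 8.38
tool_pos: [521.7, -39.2, 67.9]
tcp_rot: [-179.9, -0.2, -5.0]
ft_force: [1.8, 10.9, 6.5]
finger_gap: 23.5
grip_force: 31.5
```

To row units: 9 mm / 400 = 0.0225, 8 mm / 400 = 0.02.

Request:
send_path --moves '[[[0,0,0,0,0.005,0,15],[0,0,0,0,0.01,0,15],[0,0,0,0,0.015,0,15],[0,0,0,0,0.02,0,15],[0,0,0,0,0.0225,0,15],[0,0,0,0,0.0225,0,15]]]'

```text
time: 9.12
tool_pos: [520.9, -47.9, 67.9]
tcp_rot: [-179.8, -0.2, -5.0]
ft_force: [0.9, 9.7, 5.8]
finger_gap: 23.8
grip_force: 31.4
```

Run:
```python
from bench import r, optics, status, hand_in
import cv2,pickle
s=optics.snapshot("scene");t=optics.snapshot("side");pickle.dump((s,t),open("pics/3.pkl","wb"))
a=cv2.resize(s["pixels"][180:280,180:300],(480,400),interpolation=cv2.INTER_CUBIC);b=cv2.resize(t["pixels"][280:380,260:340],(320,400),interpolation=cv2.INTER_CUBIC)
cv2.imwrite("pics/m3.png",cv2.hconcat([a,b]))
```

```text
(no output)
```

View pics/m3.png

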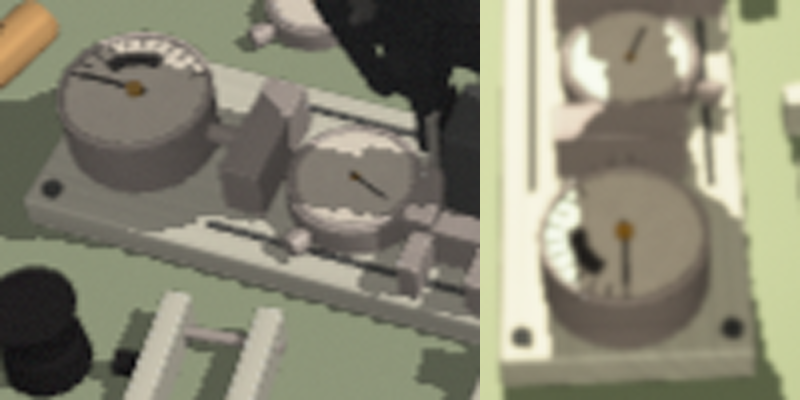

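The needle is still at rest (scene (75,73), hub (133,88)). The case is touched by the jaw and has moved to (355,177), about 4 mm short of the anvil. I'll advance in small steps, watching the force.

To row units: 7 mm / 400 = 0.0175, 6 mm / 400 = 0.015.

Request:
send_path --moves '[[[0,0,0,0,0.005,0,15],[0,0,0,0,0.01,0,15],[0,0,0,0,0.015,0,15],[0,0,0,0,0.0175,0,15],[0,0,0,0,0.0175,0,15],[0,0,0,0,0.0175,0,15]]]'

```text
time: 9.98
tool_pos: [520.4, -54.5, 67.9]
tcp_rot: [-179.8, -0.2, -5.0]
ft_force: [1.7, 12.1, 5.8]
finger_gap: 23.2
grip_force: 31.4
```

Run:
```python
from bench import r, optics, status, hand_in
import cv2,pickle
s=optics.snapshot("scene");t=optics.snapshot("side");pickle.dump((s,t),open("pics/4.pkl","wb"))
a=cv2.resize(s["pixels"][180:280,180:300],(480,400),interpolation=cv2.INTER_CUBIC);b=cv2.resize(t["pixels"][280:380,260:340],(320,400),interpolation=cv2.INTER_CUBIC)
cv2.imwrite("pics/m4.png",cv2.hconcat([a,b]))
```

```text
(no output)
```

View pics/m4.png

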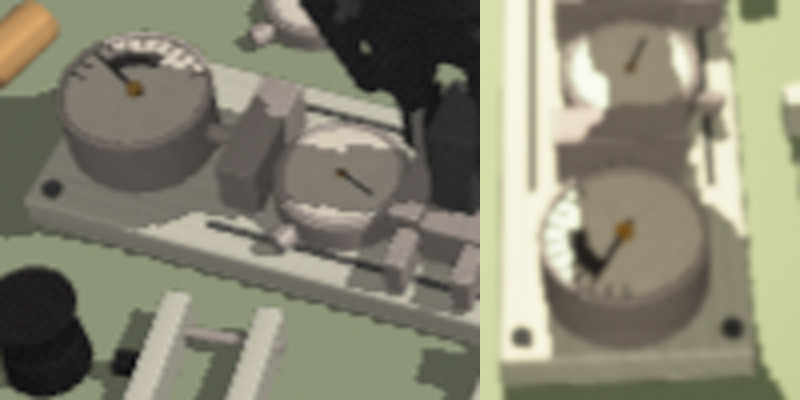

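The needle has turned to the edge of the band: tip about (105,55) in the scene crop and (598,280) in the side crop, roughly 0.6 rad or 2.4 mm. I'll add 2 mm to reach the middle, then release and rise.

To row units: 2 mm / 400 = 0.005, 1 mm / 400 = 0.0025.

Request:
send_path --moves '[[[0,0,0,0,0.0025,0,15],[0,0,0,0,0.005,0,15],[0,0,0,0,0.005,0,15],[0,0,0,0,0.005,0,15]]]'

```text
time: 10.58
tool_pos: [520.2, -56.2, 67.9]
tcp_rot: [-179.8, -0.2, -5.0]
ft_force: [1.5, 13.5, 6.2]
finger_gap: 23.3
grip_force: 31.4
```

Request:
send_path --moves '[[[0,0,0,0,0,0,50],[0,0,0,0,0,0,50],[0,0,0,0,0,0,50],[0,0,0,0,0,0,50],[0,0,0,0,0,-0.075,50],[0,0,0,0,0,-0.2,50],[0,0,0,0,0,-0.325,50],[0,0,0,0,0,-0.325,50]]]'

```text
time: 11.58
tool_pos: [521.7, -59.3, 201.8]
tcp_rot: [179.9, -0.5, -5.0]
ft_force: [0.3, -0.5, -0.1]
finger_gap: 50.2
grip_force: 0.0
```

To row units: -150 mm / 400 = -0.375, -100 mm / 400 = -0.25.

Request:
send_path --moves '[[[0,0,0,0,-0.125,-0.05,50],[0,0,0,0,-0.25,-0.1,50],[0,0,0,0,-0.375,-0.15,50],[0,0,0,0,-0.375,-0.15,50],[0,0,0,0,-0.375,-0.15,50]]]'

```text
time: 12.2
tool_pos: [531.3, 90.6, 255.1]
tcp_rot: [180.0, 0.1, -5.0]
ft_force: [-0.2, -0.8, -0.7]
finger_gap: 50.1
grip_force: 0.0
```

Run:
```python
from bench import r, optics, status, hand_in
import cv2,pickle
s=optics.snapshot("scene");t=optics.snapshot("side");pickle.dump((s,t),open("pics/5.pkl","wb"))
a=cv2.resize(s["pixels"][180:330,180:380],(533,400),interpolation=cv2.INTER_CUBIC);b=cv2.resize(t["pixels"][280:380,270:335],(260,400),interpolation=cv2.INTER_CUBIC)
cv2.imwrite("pics/m5.png",cv2.hconcat([a,b]))
```

```text
(no output)
```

View pics/m5.png

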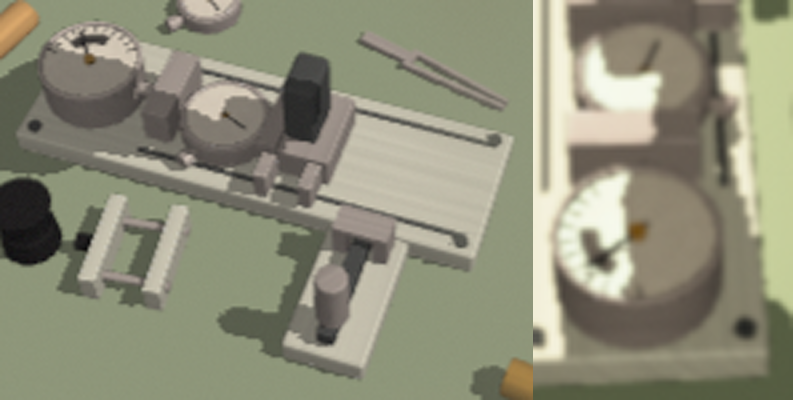

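The needle stands inside the dark band in both views: side tip (598,260) from hub (638,232), about 0.9 rad. The bolt is out, the case is against the anvil, and everything else is in place with the gripper clear.

```bash
python3 -c "
from bench import r, optics, status, hand_in
print(hand_in())"
```

```text
the job is handed in; nothing more can be done
None
```

Handed in at about 12 s: bolt pulled out about 30 mm, jaw closed on the case, case pressing on the anvil, and the needle in the dark band at about 0.9 rad (3.6 mm) after release, with nothing else on the bench touched; the hand-in returned no verdict.

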